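# Pack the reagent caddy

## Task

Pack the grey reagent caddy: stand the three dropper bottles with pointed nozzles upright in its square holders, the small bottle in the smallest, the medium one in the middle-sized and the large one in the largest, and draw the inner of the two nested cups out and stand it upright in the round holder. Leave the bottle with the wide flat cap and the outer cup standing where they are.

Things in the scene. Friction and masses are not known exactly. Their poses are not given: they have to be found in the camera images.
- dropper_small: The small dropper bottle, standing on the bench: round white plastic body 24 mm in diameter, straight-sided up to 46 mm, above it a low shoulder and a slim black pointed nozzle cap (about 19 mm wide at its foot); 66 mm tall over all. Origin: centre of its underside; z is its axis, upwards.
- dropper_medium: The medium dropper bottle, standing on the bench: round white plastic body 34 mm in diameter, straight-sided up to 50 mm, above it a low shoulder and a slim black pointed nozzle cap (about 19 mm wide at its foot); 74 mm tall over all. Origin: centre of its underside; z is its axis, upwards.
- dropper_large: The large dropper bottle, standing on the bench: round white plastic body 46 mm in diameter, straight-sided up to 56 mm, above it a low shoulder and a slim black pointed nozzle cap (about 19 mm wide at its foot); 84 mm tall over all. Origin: centre of its underside; z is its axis, upwards.
- flat_bottle: The look-alike that stays: a white plastic bottle of the medium size (34 mm in diameter, 50 mm straight-sided) but with a wide flat black screw cap (28 mm across); 70 mm tall. Loose. Origin: centre of its underside; z up.
- outer_cup: The outer one of two nested white plastic cups, loose on the bench: 65 mm tall, 54 mm in diameter at the foot widening to 66 mm at the rim, wall 3 mm, floor 4 mm thick. Origin: centre of its underside; z up.
- inner_cup: The inner of the two nested white cups, standing loosely (2 to 4 mm of play, no jam) on the outer cup's floor: 95 mm tall, foot 40 mm in diameter, widening to 51 mm at 66 mm height; from 70 mm to the rim a straight collar 56 mm in diameter, wall 2.5 mm. Its top 34 mm stand clear above the outer cup's rim. Origin: centre of its underside; z up.
- holder_small: The smallest square holder: open white box, inside 40 x 40 mm, wall 3 mm, 17 mm high. Fixed in the caddy, a grey tray 196 mm square (rim 18 mm high), where the four holders stand two by two in any arrangement, centres 92 mm apart. Origin: centre of its underside, 4 mm above the bench; floor 3 mm thick, so what stands in it is 7 mm above the bench. z up, x and y along the tray's sides.
- holder_medium: The middle square holder: open white box, inside 52 x 52 mm, wall 3 mm, 17 mm high. Fixed in the caddy, a grey tray 196 mm square (rim 18 mm high), where the four holders stand two by two in any arrangement, centres 92 mm apart. Origin: centre of its underside, 4 mm above the bench; floor 3 mm thick, so what stands in it is 7 mm above the bench. z up, x and y along the tray's sides.
- holder_large: The largest square holder: open white box, inside 66 x 66 mm, wall 3 mm, 17 mm high. Fixed in the caddy, a grey tray 196 mm square (rim 18 mm high), where the four holders stand two by two in any arrangement, centres 92 mm apart. Origin: centre of its underside, 4 mm above the bench; floor 3 mm thick, so what stands in it is 7 mm above the bench. z up, x and y along the tray's sides.
- holder_round: The round holder: open white dish, inside diameter 60 mm, wall 3 mm, 17 mm high. Fixed in the caddy, a grey tray 196 mm square (rim 18 mm high), where the four holders stand two by two in any arrangement, centres 92 mm apart. Origin: centre of its underside, 4 mm above the bench; floor 3 mm thick, so what stands in it is 7 mm above the bench. z up, x and y along the tray's sides.
Mind the look-alikes: they are no part of the job. Leave any purple look-alike of the outer_cup alone.

How it is judged (in metres and radians):
At the end, for the whole second after the job is handed in: Each dropper bottle stands in its own square holder and the inner cup in the round one: foot on the holder's floor (within 4 mm), within 15 mm of its centre, upright within 7 degrees and at rest. The flat-capped bottle and the outer cup stand upright within 30 mm of where they were, at rest (horizontal distance between dropper_small and holder_small below 0.015 m and z of dropper_small in the frame of holder_small below 0.007 m and angle between each of dropper_small, dropper_medium, dropper_large, inner_cup, flat_bottle, outer_cup's own z axis and vertical below 0.12 rad and linear speed of each of dropper_small, dropper_medium, dropper_large, inner_cup, flat_bottle, outer_cup below 0.02 m/s and horizontal distance between dropper_medium and holder_medium below 0.015 m and z of dropper_medium in the frame of holder_medium below 0.007 m and horizontal distance between dropper_large and holder_large below 0.015 m and z of dropper_large in the frame of holder_large below 0.007 m and horizontal distance between inner_cup and holder_round below 0.015 m and z of inner_cup in the frame of holder_round below 0.007 m and distance of each of flat_bottle, outer_cup from where it was at the start of the episode below 0.03 m); the robot touches nothing.
It fails at once if the flat-capped bottle or the outer cup is tipped over (angle between any of flat_bottle, outer_cup's own z axis and vertical above 0.7 rad).
It also fails if it takes over 102 s, if anything falls off the work surface, if the arm or the gripper's body presses on something with over 40 N, if the wrist force passes 120 N, or if a joint passes its speed limit or range.

## Robot

A 6-joint arm with a two-finger parallel gripper is mounted at the origin on the work surface. World frame = base frame: x ahead of the robot, y to its left, z up, the work surface at z = 0. Lengths are in mm, angles in degrees, forces in N, time in s.
With the tool pointing down it reaches from about 300 to 850 mm from the base axis. Payload 4.2 kg.
Tool frame: the origin (TCP) lies between the finger pads; the fingertips stand 14 mm ahead of it and the grasp point (between the pads) lies 5 mm behind it; z points along the fingers, y is the line along which they close (so a half turn about z gives the same grasp; the last joint's range is limited). The gripper opens to 91 mm and grips with 3 to 60 N. Pads are 32 mm wide; open, the fingers measure 118 mm over their backs; the gripper's body (76 mm by 178 mm) begins 60 mm behind the grasp point.
Start: joints at [70.245, 18.312, 89.639, -0, 72.044, -1.146], TCP at [183.496, 544.95, 227.976] pointing down, gripper open.
Joint ranges: [-177.97, 177.97], [-48.28, 115.42], [12.27, 149.76], [-77.06, 257.06], [2.81, 150.46], [-146.56, 146.56]. Speed limits (degrees/s): [147.25, 147.25, 180, 180, 180, 180].

## Interface

Orientations are given as [roll, pitch, yaw] about the fixed x, y, z axes, in that order (R = Rz(yaw) Ry(pitch) Rx(roll)).
In Python, from workcell import * gives the robot as it stands. The module is installed in compiled form; this text tells all that it offers.
- The arm moves only by the tool send_rows, never from a script. Its argument "deltas" is a list of rows, each a list of 2 entries, a list of its own where there are three numbers: the shift along the tool's x, y, z normalised to -1 to 1, where 1 is 0.5 m, then the turn, a rotation vector about the tool's x, y, z normalised to -1 to 1, where 1 is 0.5 rad. A call has 1 to 10 rows; each row shifts and turns the commanded pose from where the row before left it, along the tool's axes as they then stand; what a row does not reach is not made up. A row lasts 1/10 s, in which the tool goes at most 50 mm and 8.59 degrees, less where a joint would pass 70% of its speed; a pose out of reach is approached as far as the arm can. A call with a number of a shift or a turn outside -1 to 1 is refused whole. A call with a gripper value outside its range is refused whole. "grip" is the closure, from 0 (fully open) to 1 (shut), set as the call begins (left out, the last holds). The fingers move at their own pace and stop on an object; "grip_force" is the grip in N (left out, the last holds). Time passes only in rows, so rows that do not move let the fingers close. It gives the time, the measured TCP pose, the force, the opening and the grip force at its end, in the units of the state.
- state(): the state, without advancing time (a new reading comes with each control period).
- grab_frame(name): name is "side" or "top"; returns the picture (400x640x3 uint8, red, green, blue); there is no depth.
- calibration(name): a dict with "mtx" (3x3 intrinsics, pixels), "D" ([k1, k2, p1, p2, k3] as OpenCV has them; the pictures are not rectified), "R" (3x3) and "t" (3): a world point X has camera coordinates R X + t. Camera axes: x right, y down, z forward; pixel columns grow to the right and rows downward; lengths in mm; the calibration is good to about 2 mm. A picture is of the moment at which its call begins. calibration takes no time and is no camera call.
- job_done(): hands the job in; it is judged then, once.
Trained networks look in the newest picture that a camera, given by its name, has taken for a name from the list of things; names that differ only in an ending like _2 or _b are one class to them, and where a whole thing is asked for, a point or a joint stands for the part that bears it (a point fixed in the world has none). Each returns a list of dicts, best first, with "p" (0 to 1); they miss things now and then, are a little off and sometimes report something else, mostly with a low value. They report only what shows in the picture. A call takes as long as a camera call. They do not tell look-alikes from the thing itself.
- trace(camera, label): "pixels" (400x640 bool, what is visible of it) and "bbox" ([left, top, width, height] in pixels, round what is visible of it).
The state is a dict: "time_s": time; "qpos": joint angles; "qvel": joint speeds; "effort": joint torques, N m; "ee_pos": TCP position; "ee_rot": TCP orientation; "force": force on the tool from outside, world axes, zero at the start; "torque": the same for the moment, N m; "gripper_width": finger opening in mm; "gripper_force": force on a finger pad.
Only numpy, scipy, OpenCV 4.12 (cv2) and the standard library are available. Lean on these libraries where they do the work, as an engineer would, in place of code of your own. Each camera call takes 0.05 s, during which the arm holds its last target. There are 200 camera calls.

## Working session

There is one attempt and no reset: what is moved stays moved. The work goes in short steps, Python scripts to look and compute and a tool call to move; the robot and the scene stay as the last step left them, time stands still between calls to the robot, and variables do not carry over. Pictures are saved under pics/ and viewed, at most 14 in all, crops included, and the job is handed in when it is done.

Besides the shell and the picture viewer there is one more tool, called after "Emit:" as name(argument=value, ...), one argument or row to a line, values as JSON. send_rows: Moves the arm, as the interface text tells. Scaled input: -1 to 1 covers 0.5 m each way for a shift and 0.5 rad each way for a turn. Its arguments: {"type":"object","properties":{"deltas":{"type":"array","items":{"type":"array"}},"grip":{"type":"number"},"grip_force":{"type":"number"}},"required":["deltas"]}

```bash
mkdir -p pics
cat > h.py <<'E'
from workcell import *
import numpy as np, cv2
E
python3 - <<'E'
from h import *
print(state())
for c in("side","top"):
    im=grab_frame(c); cv2.imwrite(f"pics/{c}0.png",im[...,::-1]); k=calibration(c); print(c,k)
    for l in "dropper_small dropper_medium dropper_large flat_bottle outer_cup inner_cup holder_small holder_medium holder_large holder_round".split():
        print(l,[(round(r['p'],2),r['bbox']) for r in trace(c,l)])
E
```

```text
{'time_s': 0.0, 'qpos': array([ 7.02470409e+01,  1.83514343e+01,  8.97064086e+01, -1.99853144e-03,
        7.20417038e+01, -1.14428904e+00]), 'qvel': array([ 0.02815882,  0.00556262, -0.09097844,  0.01479449, -0.02151209,
       -0.05084707]), 'effort': array([-6.34901662e-04, -4.12461913e+01, -2.31970274e+01,  7.25970813e-02,
        4.58347437e-02, -1.82303966e-04]), 'ee_pos': array([183.31908942, 544.49863084, 227.1222971 ]), 'ee_rot': array([-1.79900435e+02, -8.82616916e-05,  1.61391948e+02]), 'force': array([0.41406629, 0.41877857, 0.02399232]), 'torque': array([ 0.00589326, -0.00170266,  0.00871801]), 'gripper_force': 0.0, 'gripper_width': 91.41496696961265}
side {'mtx': array([[448.00554565,   0.        , 317.05072752],
       [  0.        , 448.00554565, 201.6395373 ],
       [  0.        ,   0.        ,   1.        ]]), 'D': array([0.01399312, 0.        , 0.        , 0.        , 0.        ]), 'R': array([[-0.98927088, -0.14495385, -0.01820733],
       [-0.05377223,  0.47716027, -0.87716967],
       [ 0.13583694, -0.86677936, -0.47983525]]), 't': array([ 588.88822161,   41.72
[... 1130 characters left out ...]
 [(0.49, [294.6, 259.0, 11.6, 11.4])]
dropper_medium [(0.81, [185.4, 240.1, 18.2, 12.1])]
dropper_large [(0.58, [227.4, 228.1, 22.4, 25.5])]
flat_bottle [(0.79, [303.1, 146.7, 11.2, 18.4]), (0.73, [448.2, 204.6, 37.1, 35.9])]
outer_cup [(0.59, [342.8, 198.0, 26.7, 30.9]), (0.52, [224.9, 228.1, 23.9, 24.4]), (0.41, [296.8, 214.6, 23.4, 14.4])]
inner_cup [(0.86, [294.6, 202.1, 22.7, 24.4])]
holder_small [(0.94, [444.4, 246.2, 25.8, 19.7])]
holder_medium [(0.58, [406.8, 230.9, 30.7, 29.6]), (0.34, [297.3, 201.8, 23.0, 24.3]), (0.18, [295.4, 258.3, 10.2, 12.3])]
holder_large [(0.64, [450.5, 202.6, 34.6, 35.2]), (0.43, [292.8, 200.8, 23.3, 25.9])]
holder_round [(0.79, [417.4, 199.0, 30.2, 24.2])]
```

Run:
```python
import cv2
a=cv2.imread("pics/side0.png");b=cv2.imread("pics/top0.png")
cv2.imwrite("pics/s0c.png",cv2.resize(a[120:340,220:430],None,fx=2.7,fy=2.7,interpolation=2))
cv2.imwrite("pics/t0c.png",cv2.resize(b[120:300,160:510],None,fx=2.25,fy=2.25,interpolation=2))
```

```text
(no output)
```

View pics/s0c.png

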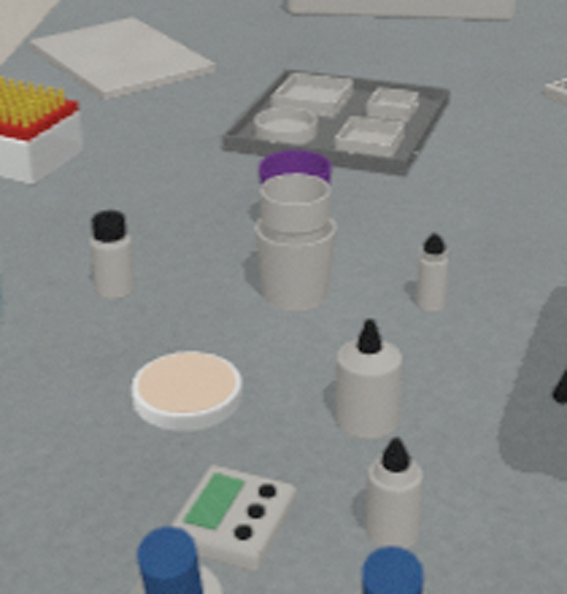

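View pics/t0c.png

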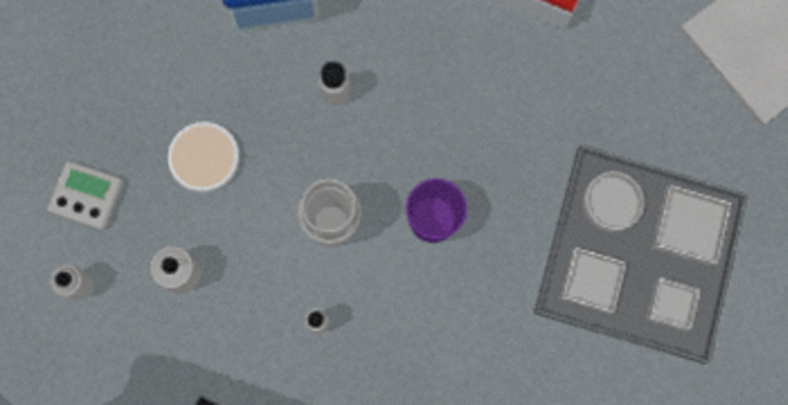

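The pictures show all the things clearly. In the top crop (full-frame coordinates are crop/2.25 + (160,120)), the cups are at crop (330,211), the large bottle at (172,267), the medium at (67,280), the small at (316,320), and the flat cap at (334,80). The caddy has the round holder at (614,202), large at (694,225), medium at (596,281) and small at (674,303). A purple look-alike sits at (437,210). Next I'll fit silhouette models in both views.

```bash
cat >> h.py <<'E'
from scipy.optimize import minimize, least_squares
def proj(c,P):
    k=calibration(c); P=np.asarray(P,float).reshape(-1,3)
    return cv2.projectPoints(P,cv2.Rodrigues(k['R'])[0],k['t'],k['mtx'],k['D'])[0].reshape(-1,2)
def tri(pts):  # {cam:(u,v)} -> point, residual px
    f=lambda X:np.concatenate([proj(c,X)[0]-p for c,p in pts.items()])
    r=least_squares(f,[500,0,30]); return r.x,np.abs(r.fun).max()
A=np.linspace(0,2*np.pi,32,endpoint=False)
def ring(x,y,z,d): return np.c_[x+d/2*np.cos(A),y+d/2*np.sin(A),0*A+z]
S=8
def render(c,x,y,z0,parts,off):
    m=np.zeros((100*S,100*S),np.uint8)
    for part in parts:
        P=np.vstack([ring(x,y,z0+z,d) for z,d in part])
        h=cv2.convexHull(((proj(c,P)-off+.5)*S).astype(np.int32)); cv2.fillConvexPoly(m,h,255)
    return cv2.resize(m,(100,100),interpolation=cv2.INTER_AREA)/255.
def fg(c,im,seed,caps=True):
    a=im.astype(int); V=a.max(2)
    m=((a[...,0]-a[...,2]>-4)&(V>90))
    if caps: m|=(V<60)
    n,l=cv2.connectedComponents(m.astype(np.uint8)); 
    off=np.round(seed).astype(int)-50
    w=l[off[1]:off[1]+100,off[0]:off[0]+100]
    ids=np.bincount(w[40:60,40:60][w[40:60,40:60]>0]); return (w==ids.argmax()).astype(float),off
def fit(ims,g,parts,zfree=True,h=30,caps=True):
    D={c:fg(c,ims[c],proj(c,[g[0],g[1],h])[0],caps) for c in ims}
    def cost(v):
        s=0
        for c,(m,o) in D.items():
            r=render(c,v[0],v[1],v[2] if zfree else 0,parts,o); s+=1-np.minimum(r,m).sum()/np.maximum(r,m).sum()
        return s
    n=3 if zfree else 2
    sim=np.vstack([np.r_[g,0][:n]]+[np.r_[g,0][:n]+8*np.eye(n)[i] for i in range(n)])
    r=minimize(cost,np.r_[g,0][:n],method='Nelder-Mead',options=dict(initial_simplex=sim,xatol=.1,fatol=1e-4)); return r.x,r.fun/len(D)
def ray(c,uv,z):
    return least_squares(lambda v:proj(c,[v[0],v[1],z])[0]-uv,[500,0]).x
B=lambda d,s,t:[[(0,d),(s,d),(s+4,19)],[(s+4,19),(t,4)]]
MODELS=dict(dropper_small=B(24,46,66),dropper_medium=B(34,50,74),dropper_large=B(46,56,84),
 flat_bottle=[[(0,34),(50,34)],[(50,28),(70,28)]],cups=[[(0,54),(65,66)],[(65,51),(74,56),(99,56)]])
E
cat > m.py <<'E'
from h import *
ims={c:grab_frame(c) for c in("side","top")}
seeds=dict(dropper_small=(316,320),dropper_medium=(67,280),dropper_large=(172,267),flat_bottle=(334,80),cups=(330,211))
for n,s in seeds.items():
    g=ray("top",np.array(s)/2.25+[160,120],40)
    print(n,g.round(),*[np.round(q,2) for q in fit(ims,g,MODELS[n])],fit(ims,g,MODELS[n],False)[0].round(1))
# tray: dark grey quad
im={}
for c,sd in(("top",(440,225)),("side",(350,160))):
    a=ims[c].astype(int);V=a.max(2);m=((V<105)&(V>40)).astype(np.uint8)
    w=np.zeros_like(m);w[sd[1]-60:sd[1]+60,sd[0]-70:sd[0]+70]=1;m*=w
    n,l,st,_=cv2.connectedComponentsWithStats(m);i=1+st[1:,4].argmax();im[c]=(l==i)
    h=cv2.convexHull(np.argwhere(l==i)[:,::-1].astype(np.int32));q=cv2.approxPolyDP(h,6,True)[:,0];print(c,st[i],q.tolist())
for c in ims:
    for l in("holder_small","holder_medium","holder_large","holder_round"):
        for r in trace(c,l)[:1]:
            ys,xs=np.nonzero(r['pixels']);print(c,l,round(r['p'],2),xs.mean(),ys.mean(), ray(c,(xs.mean(),ys.mean()),12).round(1))
E
python3 m.py
```

```text
dropper_small [440. 104.] [ 4.4054e+02  1.0476e+02 -3.7000e-01] 0.2 [440.8 104.9]
dropper_medium [459. 375.] [4.5838e+02 3.7473e+02 4.1000e-01] 0.12 [458.2 374.5]
dropper_large [483. 263.] [482.11 261.56  -1.02] 0.07 [482.2 262.2]
flat_bottle [707. 110.] [705.87 110.93  -2.23] 0.15 [705.5 111.6]
cups [558. 100.] [553.18 100.54  -1.82] 0.04 [553.1 100.6]
top [ 398  185   94   97 2171] [[491, 207], [473, 281], [398, 259], [417, 185]]
side [303 146  83  39 550] [[385, 155], [369, 184], [303, 175], [326, 146]]
side holder_small 0.46 364.82901554404145 158.4300518134715 [ 492.9 -277.7]
side holder_medium 0.87 357.13186813186815 169.9047619047619 [ 510.  -194.2]
side holder_large 0.64 335.6228956228956 154.82491582491582 [ 581.7 -296.2]
side holder_round 0.74 326.160447761194 165.92910447761193 [ 599.8 -212.1]
top holder_small 0.73 459.0229007633588 254.82188295165395 [ 492.2 -282.1]
top holder_medium 0.92 423.25080906148867 244.4126213592233 [ 511.  -191.9]
top holder_large 0.85 466.87527352297593 219.6586433260394 [ 582.3 -300.3]
top holder_round 0.66 432.3121869782972 209.12520868113523 [ 602.  -211.6]
```

```bash
cat > t.py <<'E'
from h import *
import cv2
q={"top":[[491,207],[473,281],[398,259],[417,185]],"side":[[385,155],[369,184],[303,175],[326,146]]}
T={c:cv2.fillConvexPoly(np.zeros((400,640),np.uint8),np.array(p),1).astype(float) for c,p in q.items()}
def cost(v,cs):
    s=0;x,y,a=v;a=np.radians(a);u=np.array([np.cos(a),np.sin(a)]);w=np.array([-u[1],u[0]])
    P=np.array([[*(np.array([x,y])+98*(i*u+j*w)),z] for i in(-1,1) for j in(-1,1) for z in(0,18)])
    for c in cs:
        m=np.zeros((1600,2560),np.uint8);cv2.fillConvexPoly(m,cv2.convexHull(((proj(c,P)+.5)*4).astype(np.int32)),255)
        m=cv2.resize(m,(640,400),interpolation=cv2.INTER_AREA)/255.;s+=1-np.minimum(m,T[c]).sum()/np.maximum(m,T[c]).sum()
    return s
for cs in(["top"],["side"],["top","side"]):
    g=np.array([546.5,-245.7,-11.8]);r=minimize(cost,g,args=(cs,),method='Nelder-Mead',options=dict(initial_simplex=np.vstack([g,g+5*np.eye(3)]),xatol=.1,fatol=1e-4));print(cs,r.x.round(1),round(r.fun,3))
x,y,a=r.x;a=np.radians(a)
for n,i,j in(("small",-1,-1),("medium",-1,1),("large",1,-1),("round",1,1)):
    print(n,(x+46*(i*np.cos(a)-j*np.sin(a))).round(1),(y+46*(i*np.sin(a)+j*np.cos(a))).round(1))
E
python3 t.py
```

```text
['top'] [ 545.6 -245.   -12.2] 0.031
['side'] [ 545.3 -243.3  -10.3] 0.116
['top', 'side'] [ 546.6 -244.6  -12. ] 0.152
small 492.0 -280.0
medium 511.2 -190.0
large 582.0 -299.2
round 601.2 -209.2
```

View pics/top0.png

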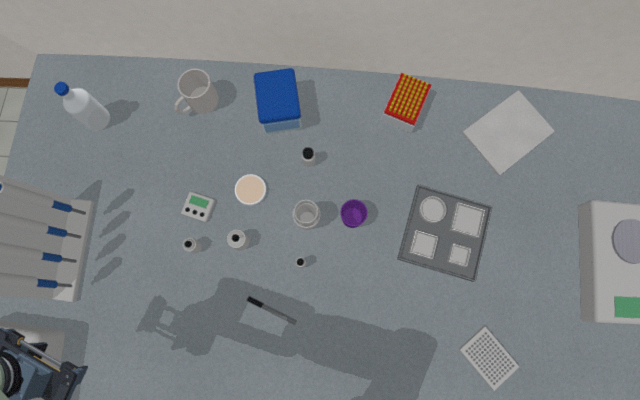

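The full top view shows the bottles at (189,244), (236,238) and (300,262), the cups at (306,213), the purple cup at (354,213) and the caddy around (446,232). There are no obstacles near the grasps. I'll turn the tool to yaw 90 first, so its axes line up with the world's.

Emit:
send_rows(
  deltas=[
    [[0, 0, 0], [0, 0, 0.249]],
    [[0, 0, 0], [0, 0, 0.249]],
    [[0, 0, 0], [0, 0, 0.249]],
    [[0, 0, 0], [0, 0, 0.249]],
    [[0, 0, 0], [0, 0, 0.249]],
    [[0, 0, 0], [0, 0, 0.249]],
    [[0, 0, 0], [0, 0, 0.249]],
    [[0, 0, 0], [0, 0, 0.249]],
    [[0, 0, 0], [0, 0, 0.249]],
    [[0, 0, 0], [0, 0, 0.249]],
  ],
  grip=0,
  grip_force=15,
)

```text
time_s: 2.6
ee_pos: [183.5, 545.0, 228.0]
ee_rot: [180.0, -0.0, 89.8]
force: [0.1, -0.7, 0.2]
gripper_width: 91.5
gripper_force: 0.0
```

Emit:
send_rows(
  deltas=[
    [[-0.034, 0.055, 0], [0, 0, 0]],
    [[-0.034, 0.055, 0], [0, 0, 0]],
    [[-0.034, 0.055, 0], [0, 0, 0]],
    [[-0.034, 0.055, 0], [0, 0, 0]],
    [[-0.034, 0.055, 0], [0, 0, 0]],
    [[-0.034, 0.055, 0], [0, 0, 0]],
    [[-0.034, 0.055, 0], [0, 0, 0]],
    [[-0.034, 0.055, 0], [0, 0, 0]],
    [[-0.034, 0.055, 0], [0, 0, 0]],
    [[-0.034, 0.055, 0], [0, 0, 0]],
  ],
)

```text
time_s: 3.6
ee_pos: [459.7, 374.4, 228.0]
ee_rot: [180.0, -0.0, 90.1]
force: [0.0, 0.8, -0.9]
gripper_width: 91.2
gripper_force: 0.0
```

Emit:
send_rows(
  deltas=[
    [[0, 0, 0], [0, 0, 0]],
  ],
)

```text
time_s: 3.7
ee_pos: [461.6, 373.3, 227.7]
ee_rot: [179.9, 0.0, 89.8]
force: [-0.3, 0.6, -0.2]
gripper_width: 91.5
gripper_force: 0.0
```

Emit:
send_rows(
  deltas=[
    [[0, 0, 0.048], [0, 0, 0]],
    [[0, 0, 0.048], [0, 0, 0]],
    [[0, 0, 0.048], [0, 0, 0]],
    [[0, 0, 0.048], [0, 0, 0]],
    [[0, 0, 0.048], [0, 0, 0]],
    [[0, 0, 0.048], [0, 0, 0]],
    [[0, 0, 0.048], [0, 0, 0]],
    [[0, 0, 0.048], [0, 0, 0]],
    [[0, 0, 0], [0, 0, 0]],
    [[0, 0, 0], [0, 0, 0]],
  ],
)

```text
time_s: 4.7
ee_pos: [458.4, 375.7, 36.2]
ee_rot: [-180.0, -0.0, 90.1]
force: [-0.1, 0.2, -0.2]
gripper_width: 90.9
gripper_force: 0.0
```

```bash
python3 -c "
from h import *
s=state();print(s['ee_pos'].round(1),s['ee_rot'].round(1),s['qpos'].round(1))"
```

```text
[458.4 375.7  36.2] [-180.    -0.    90.1] [ 38.2  30.1 101.3   0.   48.6  38.1]
```

Centred as commanded. Grip now.

Emit:
send_rows(
  deltas=[
    [[0, 0, 0], [0, 0, 0]],
    [[0, 0, 0], [0, 0, 0]],
    [[0, 0, 0], [0, 0, 0]],
    [[0, 0, 0], [0, 0, 0]],
    [[0, 0, 0], [0, 0, 0]],
    [[0, 0, 0], [0, 0, 0]],
    [[0, 0, 0], [0, 0, 0]],
    [[0, 0, 0], [0, 0, 0]],
    [[0, 0, 0], [0, 0, 0]],
    [[0, 0, 0], [0, 0, 0]],
  ],
  grip=1,
  grip_force=15,
)

```text
time_s: 5.7
ee_pos: [458.6, 375.2, 36.0]
ee_rot: [-180.0, -0.0, 90.1]
force: [0.1, 0.3, 0.6]
gripper_width: 33.9
gripper_force: 15.0
```

Emit:
send_rows(
  deltas=[
    [[0, 0, -0.06], [0, 0, 0]],
    [[0, 0, -0.06], [0, 0, 0]],
    [[0, 0, -0.06], [0, 0, 0]],
    [[0, 0, -0.06], [0, 0, 0]],
    [[0, 0, -0.06], [0, 0, 0]],
    [[-0.06, 0.006, 0], [0, 0, 0]],
    [[-0.06, 0.006, 0], [0, 0, 0]],
    [[-0.06, 0.006, 0], [0, 0, 0]],
    [[-0.06, 0.006, 0], [0, 0, 0]],
    [[-0.06, 0.006, 0], [0, 0, 0]],
  ],
)

```text
time_s: 6.7
ee_pos: [473.6, 224.0, 185.9]
ee_rot: [-180.0, 0.0, 90.1]
force: [0.0, -0.1, -0.2]
gripper_width: 33.6
gripper_force: 15.0
```

Emit:
send_rows(
  deltas=[
    [[-0.083, 0.0075, 0], [0, 0, 0]],
    [[-0.083, 0.0075, 0], [0, 0, 0]],
    [[-0.083, 0.0075, 0], [0, 0, 0]],
    [[-0.083, 0.0075, 0], [0, 0, 0]],
    [[-0.083, 0.0075, 0], [0, 0, 0]],
    [[-0.083, 0.0075, 0], [0, 0, 0]],
    [[-0.083, 0.0075, 0], [0, 0, 0]],
    [[-0.083, 0.0075, 0], [0, 0, 0]],
    [[-0.083, 0.0075, 0], [0, 0, 0]],
    [[-0.083, 0.0075, 0], [0, 0, 0]],
  ],
)

```text
time_s: 7.7
ee_pos: [511.5, -191.4, 185.9]
ee_rot: [180.0, -0.0, 90.0]
force: [1.5, -0.3, -1.3]
gripper_width: 33.7
gripper_force: 15.0
```

Emit:
send_rows(
  deltas=[
    [[0, 0, 0], [0, 0, 0]],
    [[0, 0, 0], [0, 0, 0]],
    [[0, 0, 0], [0, 0, 0]],
  ],
)

```text
time_s: 8.0
ee_pos: [511.4, -188.8, 185.7]
ee_rot: [-180.0, -0.0, 90.1]
force: [-0.2, 0.6, -0.7]
gripper_width: 33.7
gripper_force: 15.0
```

Emit:
send_rows(
  deltas=[
    [[-0.002, 0, 0.035], [0, 0, 0]],
    [[0, 0, 0.035], [0, 0, 0]],
    [[0, 0, 0.035], [0, 0, 0]],
    [[0, 0, 0.035], [0, 0, 0]],
    [[0, 0, 0.035], [0, 0, 0]],
    [[0, 0, 0.035], [0, 0, 0]],
    [[0, 0, 0.035], [0, 0, 0]],
    [[0, 0, 0.035], [0, 0, 0]],
    [[0, 0, 0.003], [0, 0, 0]],
    [[0, 0, 0.002], [0, 0, 0]],
  ],
)

```text
time_s: 9.0
ee_pos: [511.8, -189.7, 43.6]
ee_rot: [-180.0, -0.0, 90.1]
force: [-0.8, -0.6, -1.0]
gripper_width: 33.8
gripper_force: 15.0
```

Emit:
send_rows(
  deltas=[
    [[0, 0, 0], [0, 0, 0]],
    [[0, 0, 0], [0, 0, 0]],
  ],
)

```text
time_s: 9.2
ee_pos: [512.1, -190.6, 44.2]
ee_rot: [179.9, 0.0, 90.1]
force: [0.7, -0.5, -0.4]
gripper_width: 33.3
gripper_force: 15.0
```

Run:
```python
from h import *
a=grab_frame("side");b=grab_frame("top")
o=[cv2.resize(a[110:200,280:410],None,fx=3,fy=3,interpolation=2),cv2.resize(b[170:290,380:510],None,fx=3,fy=3,interpolation=2)]
o[0]=cv2.copyMakeBorder(o[0],0,90,0,0,0)
cv2.imwrite("pics/p1.png",np.hstack(o)[...,::-1])
```

```text
(no output)
```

View pics/p1.png

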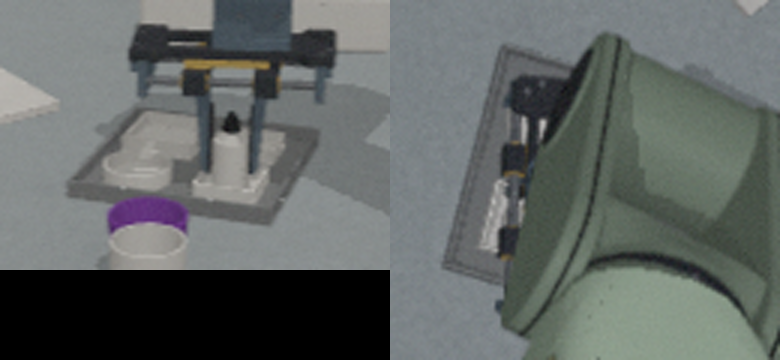

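The bottle stands centred in the medium holder, at crop (230,165) in the side view. Release it and lift.

Emit:
send_rows(
  deltas=[
    [[0, 0, 0.001], [0, 0, 0]],
    [[0, 0, 0], [0, 0, 0]],
    [[0, 0, 0], [0, 0, 0]],
    [[0, 0, 0], [0, 0, 0]],
    [[0, 0, 0], [0, 0, 0]],
    [[0, 0, -0.04], [0, 0, 0]],
    [[0, 0, -0.06], [0, 0, 0]],
    [[0, 0, -0.06], [0, 0, 0]],
    [[0, 0, -0.06], [0, 0, 0]],
    [[0, 0, -0.06], [0, 0, 0]],
  ],
  grip=0,
)

```text
time_s: 10.3
ee_pos: [511.5, -190.6, 184.1]
ee_rot: [-180.0, -0.0, 90.1]
force: [0.7, 0.2, -0.9]
gripper_width: 91.3
gripper_force: 0.0
```

Emit:
send_rows(
  deltas=[
    [[0.0754, -0.0049, 0], [0, 0, 0]],
    [[0.0754, -0.0049, 0], [0, 0, 0]],
    [[0.0754, -0.0049, 0], [0, 0, 0]],
    [[0.0754, -0.0049, 0], [0, 0, 0]],
    [[0.0754, -0.0049, 0], [0, 0, 0]],
    [[0.0754, -0.0049, 0], [0, 0, 0]],
    [[0.0754, -0.0049, 0], [0, 0, 0]],
    [[0.0754, -0.0049, 0], [0, 0, 0]],
    [[0.0754, -0.0049, 0], [0, 0, 0]],
    [[0.0754, -0.0049, 0], [0, 0, 0]],
  ],
)

```text
time_s: 11.3
ee_pos: [486.5, 187.8, 183.0]
ee_rot: [180.0, -0.0, 90.1]
force: [1.4, -0.2, 0.5]
gripper_width: 91.5
gripper_force: 0.0
```

Emit:
send_rows(
  deltas=[
    [[0.0754, -0.0049, 0], [0, 0, 0]],
    [[0.0754, -0.0049, 0], [0, 0, 0]],
    [[0, 0, 0], [0, 0, 0]],
    [[0, 0, 0], [0, 0, 0]],
  ],
)

```text
time_s: 11.7
ee_pos: [481.5, 262.0, 182.7]
ee_rot: [-180.0, 0.0, 90.2]
force: [0.4, -1.0, 0.1]
gripper_width: 91.3
gripper_force: 0.0
```

Emit:
send_rows(
  deltas=[
    [[0, 0, 0.049], [0, 0, 0]],
    [[0, 0, 0.049], [0, 0, 0]],
    [[0, 0, 0.049], [0, 0, 0]],
    [[0, 0, 0.049], [0, 0, 0]],
    [[0, 0, 0.049], [0, 0, 0]],
    [[0, 0, 0.048], [0, 0, 0]],
    [[0, 0, 0], [0, 0, 0]],
    [[0, 0, 0], [0, 0, 0]],
  ],
)

```text
time_s: 12.5
ee_pos: [482.2, 260.7, 36.8]
ee_rot: [-180.0, 0.0, 90.0]
force: [0.2, -1.0, 0.3]
gripper_width: 91.3
gripper_force: 0.0
```

Emit:
send_rows(
  deltas=[
    [[0, 0, 0], [0, 0, 0]],
    [[0, 0, 0], [0, 0, 0]],
    [[0, 0, 0], [0, 0, 0]],
    [[0, 0, 0], [0, 0, 0]],
    [[0, 0, 0], [0, 0, 0]],
    [[0, 0, 0], [0, 0, 0]],
    [[0, 0, 0], [0, 0, 0]],
    [[0, 0, 0], [0, 0, 0]],
  ],
  grip=1,
  grip_force=18,
)

```text
time_s: 13.3
ee_pos: [481.9, 261.7, 36.5]
ee_rot: [180.0, -0.0, 90.1]
force: [-0.4, 0.4, 1.4]
gripper_width: 45.9
gripper_force: 18.0
```

Emit:
send_rows(
  deltas=[
    [[0, 0, -0.06], [0, 0, 0]],
    [[0, 0, -0.06], [0, 0, 0]],
    [[0, 0, -0.06], [0, 0, 0]],
    [[0, 0, -0.06], [0, 0, 0]],
    [[0, 0, -0.06], [0, 0, 0]],
    [[-0.0747, 0.0133, 0], [0, 0, 0]],
    [[-0.0747, 0.0133, 0], [0, 0, 0]],
    [[-0.0747, 0.0133, 0], [0, 0, 0]],
    [[-0.0747, 0.0133, 0], [0, 0, 0]],
    [[-0.0747, 0.0133, 0], [0, 0, 0]],
  ],
)

```text
time_s: 14.3
ee_pos: [515.1, 73.5, 186.2]
ee_rot: [-180.0, -0.0, 90.1]
force: [-0.5, 0.0, -0.4]
gripper_width: 45.5
gripper_force: 18.0
```

Emit:
send_rows(
  deltas=[
    [[-0.0747, 0.0133, 0], [0, 0, 0]],
    [[-0.0747, 0.0133, 0], [0, 0, 0]],
    [[-0.0747, 0.0133, 0], [0, 0, 0]],
    [[-0.0747, 0.0133, 0], [0, 0, 0]],
    [[-0.0747, 0.0133, 0], [0, 0, 0]],
    [[-0.0747, 0.0133, 0], [0, 0, 0]],
    [[-0.0747, 0.0133, 0], [0, 0, 0]],
    [[-0.0747, 0.0133, 0], [0, 0, 0]],
    [[-0.0747, 0.0133, 0], [0, 0, 0]],
    [[-0.0747, 0.0133, 0], [0, 0, 0]],
  ],
)

```text
time_s: 15.3
ee_pos: [582.1, -300.0, 185.9]
ee_rot: [-180.0, -0.0, 90.0]
force: [-0.1, -0.2, -0.3]
gripper_width: 45.6
gripper_force: 18.0
```

Emit:
send_rows(
  deltas=[
    [[0, 0, 0], [0, 0, 0]],
    [[0, 0, 0], [0, 0, 0]],
    [[0, 0, 0], [0, 0, 0]],
  ],
)

```text
time_s: 15.6
ee_pos: [581.8, -297.5, 186.0]
ee_rot: [-179.9, -0.1, 90.1]
force: [0.1, 0.6, -1.2]
gripper_width: 46.0
gripper_force: 18.0
```

Emit:
send_rows(
  deltas=[
    [[-0.001, 0, 0.035], [0, 0, 0]],
    [[0, 0, 0.035], [0, 0, 0]],
    [[0, 0, 0.035], [0, 0, 0]],
    [[0, 0, 0.035], [0, 0, 0]],
    [[0, 0, 0.035], [0, 0, 0]],
    [[0, 0, 0.035], [0, 0, 0]],
    [[0, 0, 0.035], [0, 0, 0]],
    [[0, 0, 0.035], [0, 0, 0]],
    [[0, 0, 0.003], [0, 0, 0]],
    [[0, 0, 0.002], [0, 0, 0]],
  ],
)

```text
time_s: 16.6
ee_pos: [582.3, -298.0, 44.3]
ee_rot: [-180.0, -0.0, 90.1]
force: [-0.3, -0.7, -0.4]
gripper_width: 45.9
gripper_force: 18.0
```

Emit:
send_rows(
  deltas=[
    [[0, 0, 0], [0, 0, 0]],
    [[0, 0, 0], [0, 0, 0]],
  ],
)

```text
time_s: 16.8
ee_pos: [582.5, -298.9, 44.8]
ee_rot: [179.9, 0.0, 90.1]
force: [-0.1, -0.1, -1.3]
gripper_width: 45.4
gripper_force: 18.0
```

Go down the last ~0.7 mm, release, and lift.

Emit:
send_rows(
  deltas=[
    [[0, 0, 0.0014], [0, 0, 0]],
    [[0, 0, 0], [0, 0, 0]],
    [[0, 0, 0], [0, 0, 0]],
  ],
)

```text
time_s: 17.1
ee_pos: [582.2, -299.1, 43.4]
ee_rot: [180.0, 0.0, 90.0]
force: [-0.1, 0.0, -0.9]
gripper_width: 45.4
gripper_force: 18.0
```

Emit:
send_rows(
  deltas=[
    [[0, 0, 0], [0, 0, 0]],
    [[0, 0, 0], [0, 0, 0]],
    [[0, 0, 0], [0, 0, 0]],
    [[0, 0, 0], [0, 0, 0]],
    [[0, 0, 0], [0, 0, 0]],
    [[0, 0, -0.04], [0, 0, 0]],
    [[0, 0, -0.06], [0, 0, 0]],
    [[0, 0, -0.06], [0, 0, 0]],
    [[0, 0, -0.06], [0, 0, 0]],
    [[0, 0, -0.06], [0, 0, 0]],
  ],
  grip=0,
)

```text
time_s: 18.1
ee_pos: [582.0, -298.9, 184.5]
ee_rot: [-180.0, -0.0, 90.1]
force: [0.2, -0.5, -0.6]
gripper_width: 91.0
gripper_force: 0.0
```

Emit:
send_rows(
  deltas=[
    [[0.0799, -0.0058, 0], [0, 0, 0]],
    [[0.0799, -0.0058, 0], [0, 0, 0]],
    [[0.0799, -0.0058, 0], [0, 0, 0]],
    [[0.0799, -0.0058, 0], [0, 0, 0]],
    [[0.0799, -0.0058, 0], [0, 0, 0]],
    [[0.0799, -0.0058, 0], [0, 0, 0]],
    [[0.0799, -0.0058, 0], [0, 0, 0]],
    [[0.0799, -0.0058, 0], [0, 0, 0]],
    [[0.0799, -0.0058, 0], [0, 0, 0]],
    [[0.0799, -0.0058, 0], [0, 0, 0]],
  ],
)

```text
time_s: 19.1
ee_pos: [552.4, 102.0, 183.4]
ee_rot: [180.0, -0.0, 90.1]
force: [0.2, -0.6, 0.4]
gripper_width: 91.6
gripper_force: 0.0
```

Emit:
send_rows(
  deltas=[
    [[0, 0, 0], [0, 0, 0]],
    [[0, 0, 0], [0, 0, 0]],
    [[0, 0, 0], [0, 0, 0]],
  ],
)

```text
time_s: 19.4
ee_pos: [552.8, 99.6, 183.2]
ee_rot: [-180.0, 0.0, 90.0]
force: [-0.9, -0.1, 0.9]
gripper_width: 91.2
gripper_force: 0.0
```

Run:
```python
from h import *
a=grab_frame("side");b=grab_frame("top")
o=[cv2.resize(a[110:250,280:410],None,fx=3,fy=3,interpolation=2),cv2.resize(b[160:300,380:510],None,fx=3,fy=3,interpolation=2)]
cv2.imwrite("pics/p2.png",np.hstack(o)[...,::-1])
```

```text
(no output)
```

View pics/p2.png

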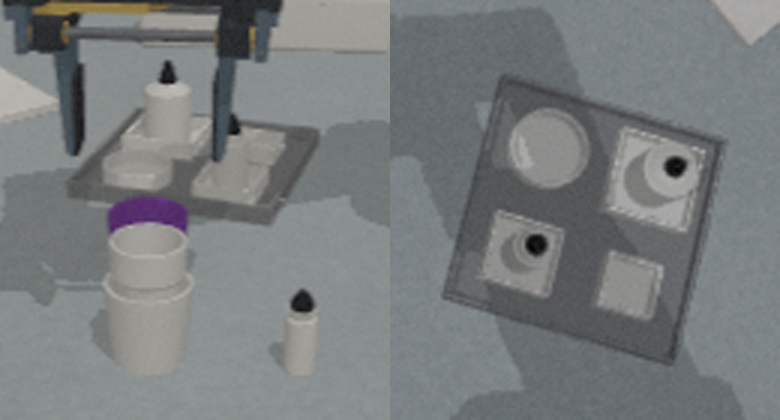

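Both bottles stand upright in their holders, the large one at crop (668,172) and the medium at (530,245) in the top view. The fingers straddle the cup. Descend to it.

Emit:
send_rows(
  deltas=[
    [[0, 0, 0.033], [0, 0, 0]],
    [[0, 0, 0.033], [0, 0, 0]],
    [[0, 0, 0.033], [0, 0, 0]],
    [[0, 0, 0.033], [0, 0, 0]],
    [[0, 0, 0.033], [0, 0, 0]],
    [[0, 0, 0.033], [0, 0, 0]],
    [[0, 0, 0], [0, 0, 0]],
    [[0, 0, 0], [0, 0, 0]],
  ],
)

```text
time_s: 20.3
ee_pos: [553.1, 99.7, 84.4]
ee_rot: [-180.0, -0.0, 90.0]
force: [0.1, -0.5, 1.1]
gripper_width: 91.2
gripper_force: 0.0
```

Emit:
send_rows(
  deltas=[
    [[0, 0, 0], [0, 0, 0]],
    [[0, 0, 0], [0, 0, 0]],
    [[0, 0, 0], [0, 0, 0]],
    [[0, 0, 0], [0, 0, 0]],
    [[0, 0, 0], [0, 0, 0]],
    [[0, 0, 0], [0, 0, 0]],
    [[0, 0, 0], [0, 0, 0]],
    [[0, 0, 0], [0, 0, 0]],
  ],
  grip=1,
  grip_force=15,
)

```text
time_s: 21.1
ee_pos: [552.9, 100.5, 84.5]
ee_rot: [180.0, -0.0, 90.1]
force: [-1.6, 0.2, 1.8]
gripper_width: 55.4
gripper_force: 15.0
```

Emit:
send_rows(
  deltas=[
    [[0, 0, -0.015], [0, 0, 0]],
    [[0, 0, -0.02], [0, 0, 0]],
    [[0, 0, -0.025], [0, 0, 0]],
    [[0, 0, -0.03], [0, 0, 0]],
    [[0, 0, -0.03], [0, 0, 0]],
    [[0, 0, -0.03], [0, 0, 0]],
    [[0, 0, -0.03], [0, 0, 0]],
    [[0, 0, -0.04], [0, 0, 0]],
    [[0, 0, -0.04], [0, 0, 0]],
    [[0, 0, 0], [0, 0, 0]],
  ],
)

```text
time_s: 22.1
ee_pos: [554.6, 100.8, 218.1]
ee_rot: [179.6, -0.1, 90.1]
force: [0.3, -0.2, -0.4]
gripper_width: 55.7
gripper_force: 15.0
```

Run:
```python
from h import *
a=grab_frame("side")
cv2.imwrite("pics/p3.png",cv2.resize(a[100:250,230:410],None,fx=3,fy=3,interpolation=2)[...,::-1])
```

```text
(no output)
```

View pics/p3.png

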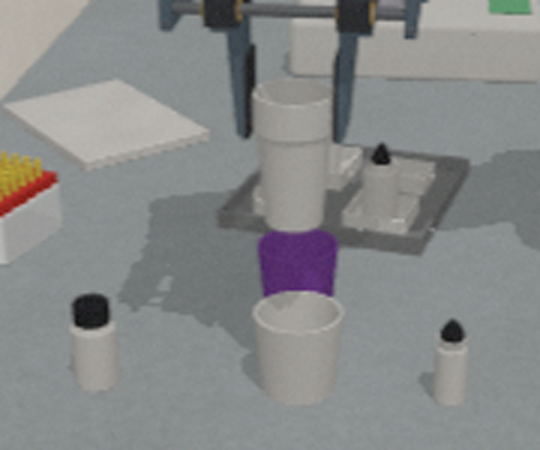

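The inner cup is out, hanging upright at crop (292,155). The outer cup still stands at (298,350). Carry it to the round holder.

Emit:
send_rows(
  deltas=[
    [[-0.0622, 0.0096, 0], [0, 0, 0]],
    [[-0.0622, 0.0096, 0], [0, 0, 0]],
    [[-0.0622, 0.0096, 0], [0, 0, 0]],
    [[-0.0622, 0.0096, 0], [0, 0, 0]],
    [[-0.0622, 0.0096, 0], [0, 0, 0]],
    [[-0.0622, 0.0096, 0], [0, 0, 0]],
    [[-0.0622, 0.0096, 0], [0, 0, 0]],
    [[-0.0622, 0.0096, 0], [0, 0, 0]],
    [[-0.0622, 0.0096, 0], [0, 0, 0]],
    [[-0.0622, 0.0096, 0], [0, 0, 0]],
  ],
)

```text
time_s: 23.15
ee_pos: [600.5, -211.6, 212.8]
ee_rot: [-179.9, -0.1, 90.1]
force: [0.9, 0.9, -0.2]
gripper_width: 55.9
gripper_force: 15.0
```

Emit:
send_rows(
  deltas=[
    [[0, 0, 0], [0, 0, 0]],
    [[0, 0, 0], [0, 0, 0]],
    [[0, 0, 0], [0, 0, 0]],
    [[0, 0, 0], [0, 0, 0]],
  ],
)

```text
time_s: 23.55
ee_pos: [600.9, -209.3, 214.0]
ee_rot: [-180.0, -0.0, 90.1]
force: [0.1, 0.1, -0.1]
gripper_width: 55.4
gripper_force: 15.0
```

Emit:
send_rows(
  deltas=[
    [[-0.001, 0, 0.028], [0, 0, 0]],
    [[0, 0, 0.03], [0, 0, 0]],
    [[0, 0, 0.03], [0, 0, 0]],
    [[0, 0, 0.03], [0, 0, 0]],
    [[0, 0, 0.03], [0, 0, 0]],
    [[0, 0, 0.03], [0, 0, 0]],
    [[0, 0, 0.03], [0, 0, 0]],
    [[0, 0, 0.03], [0, 0, 0]],
    [[0, 0, 0.01], [0, 0, 0]],
    [[0, 0, 0.004], [0, 0, 0]],
  ],
)

```text
time_s: 24.55
ee_pos: [600.9, -210.2, 87.9]
ee_rot: [-180.0, -0.0, 90.1]
force: [-0.1, -0.3, -0.5]
gripper_width: 55.4
gripper_force: 15.0
```

Emit:
send_rows(
  deltas=[
    [[0, 0, 0], [0, 0, 0]],
    [[0, 0, 0], [0, 0, 0]],
    [[0, 0, 0], [0, 0, 0]],
  ],
)

```text
time_s: 24.85
ee_pos: [601.5, -211.1, 89.0]
ee_rot: [179.9, 0.0, 90.1]
force: [0.1, -0.5, 0.1]
gripper_width: 55.6
gripper_force: 15.0
```

Emit:
send_rows(
  deltas=[
    [[0, 0, 0.001], [0, 0, 0]],
    [[0, 0, 0.001], [0, 0, 0]],
    [[0, 0, 0], [0, 0, 0]],
  ],
)

```text
time_s: 25.15
ee_pos: [601.2, -211.1, 87.5]
ee_rot: [180.0, 0.0, 90.1]
force: [-0.2, 0.4, 1.7]
gripper_width: 55.4
gripper_force: 15.0
```

Emit:
send_rows(
  deltas=[
    [[0, 0, 0], [0, 0, 0]],
    [[0, 0, 0], [0, 0, 0]],
    [[0, 0, 0], [0, 0, 0]],
    [[0, 0, 0], [0, 0, 0]],
    [[0, 0, 0], [0, 0, 0]],
    [[0, 0, 0], [0, 0, 0]],
    [[0, 0, -0.05], [0, 0, 0]],
    [[0, 0, -0.05], [0, 0, 0]],
    [[0, 0, -0.05], [0, 0, 0]],
    [[0, 0, -0.05], [0, 0, 0]],
  ],
  grip=0,
)

```text
time_s: 26.15
ee_pos: [601.0, -210.9, 188.2]
ee_rot: [-180.0, -0.0, 90.1]
force: [-0.1, -0.0, 0.3]
gripper_width: 91.0
gripper_force: 0.0
```

Emit:
send_rows(
  deltas=[
    [[0.0631, -0.0321, 0], [0, 0, 0]],
    [[0.0631, -0.0321, 0], [0, 0, 0]],
    [[0.0631, -0.0321, 0], [0, 0, 0]],
    [[0.0631, -0.0321, 0], [0, 0, 0]],
    [[0.0631, -0.0321, 0], [0, 0, 0]],
    [[0.0631, -0.0321, 0], [0, 0, 0]],
    [[0.0631, -0.0321, 0], [0, 0, 0]],
    [[0.0631, -0.0321, 0], [0, 0, 0]],
    [[0.0631, -0.0321, 0], [0, 0, 0]],
    [[0.0631, -0.0321, 0], [0, 0, 0]],
  ],
)

```text
time_s: 27.15
ee_pos: [439.5, 105.5, 187.4]
ee_rot: [180.0, -0.0, 90.0]
force: [-0.1, -0.0, 0.0]
gripper_width: 91.4
gripper_force: 0.0
```

Emit:
send_rows(
  deltas=[
    [[0, 0, 0], [0, 0, 0]],
    [[0, 0, 0], [0, 0, 0]],
    [[0, 0, 0], [0, 0, 0]],
    [[0, 0, 0], [0, 0, 0]],
  ],
)

```text
time_s: 27.55
ee_pos: [440.9, 103.5, 187.2]
ee_rot: [180.0, 0.0, 90.0]
force: [0.0, 0.2, 0.2]
gripper_width: 91.2
gripper_force: 0.0
```

Emit:
send_rows(
  deltas=[
    [[0.001, 0, 0.051], [0, 0, 0]],
    [[0, 0, 0.051], [0, 0, 0]],
    [[0, 0, 0.051], [0, 0, 0]],
    [[0, 0, 0.051], [0, 0, 0]],
    [[0, 0, 0.051], [0, 0, 0]],
    [[0, 0, 0.051], [0, 0, 0]],
    [[0, 0, 0], [0, 0, 0]],
    [[0, 0, 0], [0, 0, 0]],
  ],
)

```text
time_s: 28.35
ee_pos: [440.7, 104.3, 34.3]
ee_rot: [-180.0, 0.0, 90.0]
force: [0.4, 0.3, 0.9]
gripper_width: 91.6
gripper_force: 0.0
```

Emit:
send_rows(
  deltas=[
    [[0, 0, 0], [0, 0, 0]],
    [[0, 0, 0], [0, 0, 0]],
    [[0, 0, 0], [0, 0, 0]],
    [[0, 0, 0], [0, 0, 0]],
    [[0, 0, 0], [0, 0, 0]],
    [[0, 0, 0], [0, 0, 0]],
    [[0, 0, 0], [0, 0, 0]],
    [[0, 0, 0], [0, 0, 0]],
    [[0, 0, 0], [0, 0, 0]],
    [[0, 0, 0], [0, 0, 0]],
  ],
  grip=1,
  grip_force=12,
)

```text
time_s: 29.35
ee_pos: [440.3, 104.9, 34.2]
ee_rot: [-180.0, -0.0, 90.1]
force: [0.2, 0.1, -0.3]
gripper_width: 23.6
gripper_force: 12.0
```

Emit:
send_rows(
  deltas=[
    [[0, 0, -0.06], [0, 0, 0]],
    [[0, 0, -0.06], [0, 0, 0]],
    [[0, 0, -0.06], [0, 0, 0]],
    [[0, 0, -0.06], [0, 0, 0]],
    [[0, 0, -0.06], [0, 0, 0]],
    [[-0.077, 0.0104, 0], [0, 0, 0]],
    [[-0.077, 0.0104, 0], [0, 0, 0]],
    [[-0.077, 0.0104, 0], [0, 0, 0]],
    [[-0.077, 0.0104, 0], [0, 0, 0]],
    [[-0.077, 0.0104, 0], [0, 0, 0]],
  ],
)

```text
time_s: 30.35
ee_pos: [466.3, -89.1, 184.2]
ee_rot: [-180.0, -0.0, 90.1]
force: [1.3, 0.1, 0.0]
gripper_width: 24.0
gripper_force: 12.0
```

Emit:
send_rows(
  deltas=[
    [[-0.077, 0.0104, 0], [0, 0, 0]],
    [[-0.077, 0.0104, 0], [0, 0, 0]],
    [[-0.077, 0.0104, 0], [0, 0, 0]],
    [[-0.077, 0.0104, 0], [0, 0, 0]],
    [[-0.077, 0.0104, 0], [0, 0, 0]],
    [[0, 0, 0], [0, 0, 0]],
    [[0, 0, 0], [0, 0, 0]],
    [[0, 0, 0], [0, 0, 0]],
    [[0, 0, 0], [0, 0, 0]],
  ],
)

```text
time_s: 31.25
ee_pos: [492.5, -278.8, 184.3]
ee_rot: [-180.0, -0.0, 90.1]
force: [0.2, 0.6, 0.8]
gripper_width: 23.6
gripper_force: 12.0
```

Emit:
send_rows(
  deltas=[
    [[-0.001, 0, 0.035], [0, 0, 0]],
    [[0, 0, 0.035], [0, 0, 0]],
    [[0, 0, 0.035], [0, 0, 0]],
    [[0, 0, 0.035], [0, 0, 0]],
    [[0, 0, 0.035], [0, 0, 0]],
    [[0, 0, 0.035], [0, 0, 0]],
    [[0, 0, 0.035], [0, 0, 0]],
    [[0, 0, 0.035], [0, 0, 0]],
    [[0, 0, 0.003], [0, 0, 0]],
    [[0, 0, 0.002], [0, 0, 0]],
  ],
)

```text
time_s: 32.25
ee_pos: [492.8, -279.9, 42.0]
ee_rot: [-180.0, -0.0, 90.1]
force: [0.4, 0.2, -0.7]
gripper_width: 23.6
gripper_force: 12.0
```

Emit:
send_rows(
  deltas=[
    [[0, 0, 0.001], [0, 0, 0]],
    [[0, 0, 0], [0, 0, 0]],
    [[0, 0, 0], [0, 0, 0]],
  ],
)

```text
time_s: 32.55
ee_pos: [492.9, -280.7, 41.9]
ee_rot: [179.9, 0.0, 90.1]
force: [-0.4, -0.8, -0.7]
gripper_width: 23.5
gripper_force: 12.0
```

Emit:
send_rows(
  deltas=[
    [[0, 0, 0.001], [0, 0, 0]],
    [[0, 0, 0], [0, 0, 0]],
    [[0, 0, 0], [0, 0, 0]],
  ],
)

```text
time_s: 32.85
ee_pos: [492.9, -280.8, 41.1]
ee_rot: [180.0, 0.0, 90.1]
force: [-0.0, 0.6, 3.0]
gripper_width: 23.8
gripper_force: 12.0
```

Emit:
send_rows(
  deltas=[
    [[0, 0, 0], [0, 0, 0]],
    [[0, 0, 0], [0, 0, 0]],
    [[0, 0, 0], [0, 0, 0]],
    [[0, 0, 0], [0, 0, 0]],
    [[0, 0, -0.03], [0, 0, 0]],
    [[0, 0, -0.05], [0, 0, 0]],
    [[0, 0, -0.06], [0, 0, 0]],
    [[0, 0, -0.06], [0, 0, 0]],
    [[0, 0, -0.06], [0, 0, 0]],
    [[0, 0, -0.06], [0, 0, 0]],
  ],
  grip=0.35,
)

```text
time_s: 33.85
ee_pos: [492.4, -280.5, 201.9]
ee_rot: [-180.0, -0.0, 90.1]
force: [0.2, 0.3, -0.7]
gripper_width: 59.3
gripper_force: 0.0
```

Emit:
send_rows(
  deltas=[
    [[0.09, -0.01, -0.02], [0, 0, 0]],
    [[0.09, -0.01, 0], [0, 0, 0]],
    [[0.09, -0.01, 0], [0, 0, 0]],
    [[0.09, -0.01, 0], [0, 0, 0]],
    [[0.09, -0.01, 0], [0, 0, 0]],
    [[0.09, -0.01, 0], [0, 0, 0]],
    [[0.09, -0.01, 0], [0, 0, 0]],
    [[0.09, -0.01, 0], [0, 0, 0]],
    [[0, 0, 0], [0, 0, 0]],
    [[0, 0, 0], [0, 0, 0]],
  ],
)

```text
time_s: 34.85
ee_pos: [452.1, 79.9, 210.7]
ee_rot: [-180.0, 0.0, 90.2]
force: [-0.5, 0.7, -0.1]
gripper_width: 59.6
gripper_force: 0.0
```

Run:
```python
from h import *
ims={c:grab_frame(c) for c in("side","top")}
a,b=ims["side"],ims["top"]
o=[cv2.resize(a[110:250,240:410],None,fx=2.6,fy=2.6,interpolation=2),cv2.resize(b[160:300,380:510],None,fx=2.6,fy=2.6,interpolation=2)]
cv2.imwrite("pics/p4.png",np.hstack(o)[...,::-1])
for c in ims:  # nozzle tops
    for n,h,z in(("dropper_small",(492.3,-280),73),("dropper_medium",(511,-191),81),("dropper_large",(582,-299),91)):
        u=proj(c,[*h,z-8])[0].astype(int);w=ims[c][u[1]-9:u[1]+10,u[0]-9:u[0]+10].max(2)<60
        ys,xs=np.nonzero(w);p=np.array([xs.mean(),ys.mean()])+u-9;print(c,n,len(xs),(ray(c,p,z-11)-h).round(1))
```

```text
side dropper_small 38 [ 8.1 -3.3]
side dropper_medium 43 [ -4.1 -18.4]
side dropper_large 18 [-1.   7.6]
top dropper_small 31 [ 0.4 -0.6]
top dropper_medium 32 [0.5 0.3]
top dropper_large 31 [-1.9  2. ]
```

View pics/p4.png

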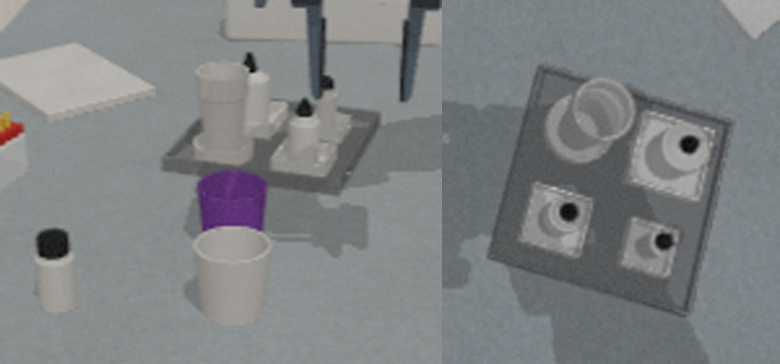

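All four stand upright in their holders: the cup at crop (222,115) in the side view, the nozzles at (688,144), (568,212) and (663,241) in the top view. Measured in the top view, the nozzles are within 3 mm of the holder centres. The outer cup and flat-capped bottle are standing where they were.

```bash
python3 -c "
from workcell import *
print(job_done())"
```

```text
the job is handed in; nothing more can be done
None
```

The job is handed in at about 35 s of the 102 s allowed: the three dropper bottles and the inner cup stand upright in their holders, the outer cup and flat-capped bottle look unmoved in the last picture, and no verdict was reported back.

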